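# Load the pill organiser and open the push-and-turn bottle

## Task

Fill the pill organiser for the two days whose flaps are open: stand one of the two small amber vials upright in each of those pockets. Then open the medicine bottle for the next dose: press its push-and-turn safety cap down, and while it is down twist it anticlockwise until it is free, and lift it off. Finish while still holding the cap in the gripper, level and still, straight above the bottle and about 10 cm higher than it sat; leave everything else standing where it is.

Things in the scene. Friction and masses are not known exactly. Their poses are not given: they have to be found in the camera images.
- vial_a_mid (a point): centre of a sealed amber glass vial with an aluminium top: upright cylinder, 22 mm in diameter, 60 mm tall, 25 g, standing on the tiles; the point is half-way up (30 mm above its base), z along its axis. The two vials are alike; either goes into either open pocket
- vial_b_mid (a point): centre of the other, identical vial
- organiser: round green pill organiser, fixed to the shelf, 144 mm in diameter, rim 32 mm high (closed flaps and hub up to 37 mm), 7 wedge-shaped pockets round a hub of 54 mm diameter; five pockets are shut by flaps, two are open with their flaps laid back level outside the rim, out to 112 mm from the centre, 33 mm high. Origin at the centre of its underside, z up
- pocket_a (a point): middle of the floor of one open pocket, 3 mm above the organiser's underside and 29 mm below the rim, 48 mm from the organiser's centre; the pocket is 42 mm long radially and about 43 mm wide here (some 24 mm at the hub, 63 mm at the rim)
- pocket_b (a point): the same point of the other open pocket
- bottle: amber medicine bottle with a white paper band, held fast in a fixed steel holder (100 mm square foot, 5 mm thick): body 64 mm in diameter up to 80 mm, shoulder sloping up to a neck at 90 mm. Origin at the centre of the holder's underside, on the bottle's axis, z up. Two ledges on the neck hold the cap's two inner lugs between teeth
- cap_mid (a point): centre of the loose white ribbed push-and-turn cap, upright on the bottle's axis, 51 mm in diameter (52 over the ribs), 28 mm tall, 35 g; the point is half-way up (14 mm below the top; 113 mm above the bottle's origin at the start), z up along the axis, x axis parallel to the bottle's x axis (within 3 degrees) while locked.
- mouth_ring (a joint): how far the sprung ring in the bottle's mouth, on which the cap sits, is pressed down: 0 at rest, 0.007 m at the stop
- sippy_cup: purple sippy cup, 74 mm wide, 108 mm tall, two side handles reaching 63 mm out from its axis; origin at its underside; not part of the job, leave it where it is
- glass_jar: empty clear glass jar, 72 mm wide, 105 mm tall; origin at its underside; not part of the job, leave it where it is
- pot_lid: small steel pot lid, 120 mm wide, 41 mm tall, lying flat; origin at its underside; not part of the job, leave it where it is
- bamboo_spatula: bamboo spatula lying flat, 290 mm long along its x axis (from -150 to +140 mm), 52 mm wide, 7 mm thick; origin at its underside; not part of the job, leave it where it is
- spice_tin: round steel spice tin, 42 mm wide, 60 mm tall, standing between the vials; origin at its underside; not part of the job, leave it where it is
- mug: blue mug, 76 mm wide, 90 mm tall, handle on its +y side; origin at its underside; not part of the job, leave it where it is
- cap: the cap itself, origin on its axis at its lower edge, turning with it. Unpressed it cannot be turned or lifted. Pressed down 5.5 to 7 mm (7 mm is the stop) against a spring of about 5 N rising to 9 N, it turns anticlockwise seen from above; clockwise it is blocked. Turned 57 to 120 degrees from locked (aim at 75 to 85), it can be lifted straight off
- vial_a: the first vial, origin at the centre of its base
- vial_b: the second vial, origin at the centre of its base
There are look-alikes about, which are no part of the job. Of the things shaped like the cap, the white one is meant.

How it is judged:
By the outcome, as a careful person would: the job done as asked, in the order asked, and still so for the second after the job is handed in, while the arm keeps its last pose, push and grip.
It also fails if it takes over 62 s, if anything falls off the work surface, if the arm or the gripper's body presses on something with over 40 N, if the wrist force passes 120 N, or if a joint passes its speed limit or range.

## Robot

A 6-joint arm with a two-finger parallel gripper is mounted at the origin on the work surface. World frame = base frame: x ahead of the robot, y to its left, z up, the work surface at z = 0. Lengths are in m, angles in rad, forces in N, time in s.
With the tool pointing down it reaches from about 0.375 to 0.975 m from the base axis. Payload 3.8 kg.
Tool frame: the origin (TCP) lies at the very end of the fingers, on their centre line; the grasp point (between the pads) lies 19 mm behind it; z points along the fingers, y is the line along which they close (so a half turn about z gives the same grasp; the last joint's range is limited). The gripper opens to 85 mm and grips with 20 to 120 N. Pads are 22 mm wide; open, the fingers measure 114 mm over their backs; the gripper's body (76 mm by 85 mm) begins 54 mm behind the grasp point. The pads swing forward as they close: fully open they stand 13 mm farther back than shut.
Start: joints at [-1.234, 0.264, 1.604, -0, 1.274, -0.037], TCP at [0.246, -0.628, 0.231] pointing down, gripper open.
Joint ranges: [-2.63, 2.63], [-0.94, 2.18], [0.31, 2.57], [-1.31, 4.45], [0, 2.66], [-2.55, 2.55]. Speed limits (rad/s): [2.57, 2.57, 3.14, 3.14, 3.14, 3.14].

## Interface

Orientations are given as a rotation vector (axis times angle).
In Python, from workcell import monitor, viewer, job gives the robot as it stands. The module is installed in compiled form; this text tells all that it offers.
- The arm moves only by the tool step_arm, never from a script. Its argument "series" is one flat list of numbers, 4 for each row, row after row: the shift along the tool's x, y, z in m, then the turn about the tool's z in rad. A call has 1 to 8 rows; each row is the pose to reach, as a shift and turn from the pose commanded when the call began, along the tool's axes at that moment; what a row does not reach only later rows make up. A row lasts 1/8 s, in which the tool goes at most 62.5 mm and 10.7 degrees, less where a joint would pass 70% of its speed; a pose out of reach is approached as far as the arm can. A call with a gripper value outside its range is refused whole. "gripper" is the opening, from 0 (shut) to 1 (fully open), set as the call begins (left out, the last holds). The fingers move at their own pace and stop on an object; "newtons" is the grip in N (left out, the last holds). Time passes only in rows, so rows that repeat a pose let the fingers close. It gives the time, the measured TCP pose, the force, the opening and the grip force at its end, in the units of the state.
- monitor.read_state(): the state, without advancing time (a new reading comes with each control period).
- viewer.read_camera(name): name is "scene" or "top" or "wrist"; returns a dict with "image" (384x512x3 uint8, red, green, blue), "intrinsics" (3x3 intrinsics, pixels), "T" (4x4, takes a point from camera to world coordinates); the wrist camera has in their place "hand_eye" (4x4, takes a point from camera to tool coordinates, whose origin is the TCP and whose axes are the flange's). Camera axes: x right, y up, looking along -z (the intrinsics and any distortion apply to the point x, -y, -z); pixel columns grow to the right and rows downward; lengths in m; the calibration is good to about 2 mm. A picture is of the moment at which its call begins: read the wrist's pose just before it. There is no depth.
- job.finish_job(): hands the job in; it is judged then, once.
Trained networks look in a picture, given as the dict that the camera call returned (one of the last four; its "shot" number tells which), for a name from the list of things; names that differ only in an ending like _2 or _b are one class to them, and where a whole thing is asked for, a point or a joint stands for the part that bears it (a point fixed in the world has none). Each returns a list of dicts, best first, with "score" (0 to 1); they miss things now and then, are a little off and sometimes report something else, mostly with a low value. They report only what shows in the picture. A call takes as long as a camera call. They do not tell look-alikes from the thing itself.
- viewer.boxes_of(picture, label): "extent" ([centre column, centre row, width, height] in pixels, round what is visible of it).
- viewer.spot_point(picture, label): "point" ([column, row] in pixels: a listed point, or the origin of a listed thing).
The state is a dict: "time": time; "q": joint angles; "joint_vel": joint speeds; "joint_torque": joint torques, N m; "tool_pos": TCP position; "tcp_rot": TCP orientation; "wrist_force": force on the tool from outside, world axes, zero at the start; "torque": the same for the moment, N m; "width": opening from 0.0 (shut) to 1.0 (fully open); "grip_force": force on a finger pad.
Only numpy, scipy, OpenCV 4.12 (cv2) and the standard library are available. Lean on these libraries where they do the work, as an engineer would, in place of code of your own. Each camera call takes 0.05 s, during which the arm holds its last target. There are 200 camera calls.

## Working session

There is one attempt and no reset: what is moved stays moved. The work goes in short steps, Python scripts to look and compute and a tool call to move; the robot and the scene stay as the last step left them, time stands still between calls to the robot, and variables do not carry over. Pictures are saved under pics/ and viewed, at most 10 in all, crops included, and the job is handed in when it is done.

Besides the shell and the picture viewer there is one more tool, called after ">>>" as name(argument=value, ...) on one line, values as JSON. step_arm: Moves the arm, as the interface text tells. Its arguments: {"type":"object","properties":{"series":{"type":"array"},"gripper":{"type":"number"},"newtons":{"type":"number"}},"required":["series"]}

```bash
mkdir -p pics; cat > h.py <<'E'
import numpy as np, cv2
from scipy.spatial.transform import Rotation as R
from workcell import monitor, viewer, job
def shot(name):
    s=monitor.read_state(); p=viewer.read_camera(name)
    if name=="wrist":
        M=np.eye(4); M[:3,:3]=R.from_rotvec(s["tcp_rot"]).as_matrix(); M[:3,3]=s["tool_pos"]; T=M@np.array(p["hand_eye"])
    else: T=np.array(p["T"])
    return p,T
def to_world(p,T,uv,z):
    K=np.array(p["intrinsics"]); d=p.get("distortion")
    q=cv2.undistortPoints(np.array([[uv]],float),K,None if d is None else np.array(d,float))[0,0]
    r=T[:3,:3]@np.array([q[0],-q[1],-1.]); o=T[:3,3]
    return o+r*(z-o[2])/r[2]
def px(p,T,X):
    K=np.array(p["intrinsics"]); c=np.linalg.inv(T)@np.append(X,1); v=np.array([c[0],-c[1],-c[2]]); v=K@v; return v[:2]/v[2]
def save(p,n,crop=None,f=1):
    im=p["image"][:,:,::-1]
    if crop: a,b,c,d=crop; im=im[b:d,a:c]
    cv2.imwrite("pics/"+n,cv2.resize(im,None,fx=f,fy=f,interpolation=cv2.INTER_CUBIC))
E
python3 - <<'E'
from h import *
s=monitor.read_state(); print(s["tool_pos"],s["tcp_rot"],s["width"],s["time"])
Z=dict(vial_a_mid=.03,pocket_a=.003,organiser=0,bottle=0,cap_mid=.113,sippy_cup=0,glass_jar=0,pot_lid=0,spice_tin=0,mug=0,bamboo_spatula=0)
ims=[]
for c in ("top","scene"):
    p,T=shot(c); ims.append(p["image"][:,:,::-1]); print(c,[k for k in p], T[:3,3].round(3))
    for k,z in Z.items():
        for r in viewer.spot_point(p,k)[:4]:
            if r["score"]>.25: print(k,round(r["score"],2),np.round(r["point"]),to_world(p,T,r["point"],z).round(3)[:2])
    save(p,c+".png",f=1.55)
E
```

```text
[ 0.24623603 -0.6277024   0.22992311] [-3.08466149e+00 -5.83366499e-01  5.31742128e-04] 1.0004415913663636 0.0
top ['image', 'intrinsics', 'T', 'shot'] [0.419 0.023 1.808]
vial_a_mid 0.51 [250. 148.] [0.704 0.027]
pocket_a 0.71 [195. 197.] [0.526 0.225]
pocket_a 0.61 [173. 190.] [0.551 0.309]
pocket_a 0.4 [230. 245.] [0.352 0.096]
organiser 0.72 [184. 197.] [0.526 0.269]
bottle 0.75 [324. 188.] [ 0.565 -0.243]
cap_mid 0.74 [359. 214.] [ 0.47 -0.35]
cap_mid 0.74 [260. 216.] [ 0.457 -0.01 ]
cap_mid 0.65 [325. 190.] [ 0.552 -0.231]
cap_mid 0.47 [287. 181.] [ 0.578 -0.101]
sippy_cup 0.63 [134. 158.] [0.668 0.453]
glass_jar 0.71 [232. 243.] [0.361 0.09 ]
pot_lid 0.81 [380. 172.] [ 0.63 -0.45]
spice_tin 0.68 [259. 186.] [ 0.572 -0.007]
mug 0.56 [285. 247.] [ 0.351 -0.104]
mug 0.27 [326. 187.] [ 0.572 -0.252]
bamboo_spatula 0.76 [275. 129.] [ 0.782 -0.063]
scene ['image', 'intrinsics', 'T', 'shot'] [ 1.417 -0.701  0.949]
vial_a_mid 0.64 [281. 222.] [0.687 0.015]
pocket_a 0.8 [322. 168.] [0.551 0.32 ]
organiser 0.89 [302. 170.] [0.516 0.262]
organiser 0.27 [225. 186.] [0.43  0.011]
bottle 0.87 [181. 242.] [ 0.553 -0.231]
cap_mid 0.7 [257. 211.] [ 0.682 -0.072]
cap_mid 0.63 [125. 240.] [ 0.568 -0.391]
cap_mid 0.59 [178. 212.] [ 0.56  -0.234]
cap_mid 0.55 [226. 226.] [ 0.679 -0.171]
sippy_cup 0.8 [370. 169.] [0.65  0.449]
sippy_cup 0.3 [304. 174.] [0.535 0.251]
glass_jar 0.66 [234. 167.] [0.361 0.097]
glass_jar 0.54 [224. 193.] [ 0.456 -0.011]
pot_lid 0.87 [118. 298.] [ 0.624 -0.457]
spice_tin 0.74 [258. 213.] [0.592 0.011]
mug 0.83 [182. 189.] [ 0.357 -0.103]
bamboo_spatula 0.84 [283. 261.] [ 0.782 -0.06 ]
bamboo_spatula 0.72 [370. 164.] [0.632 0.467]
```

View pics/top.png

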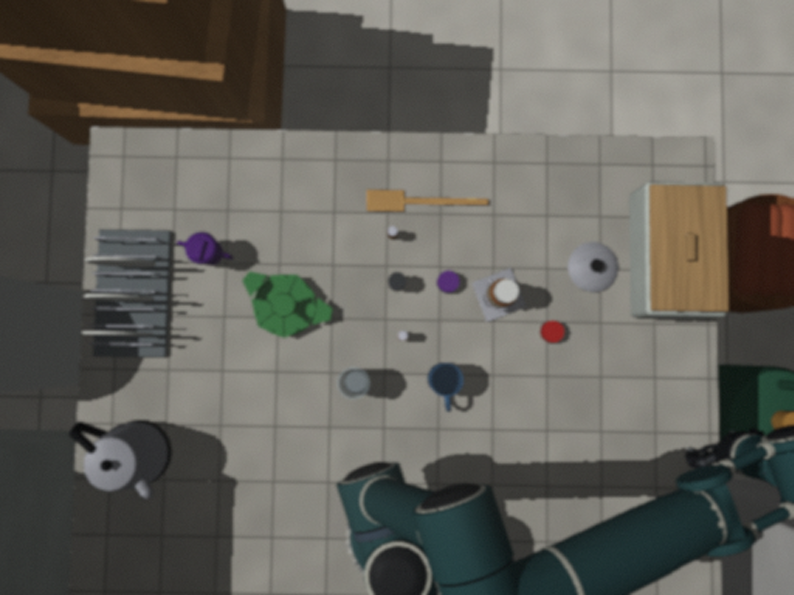

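View pics/scene.png

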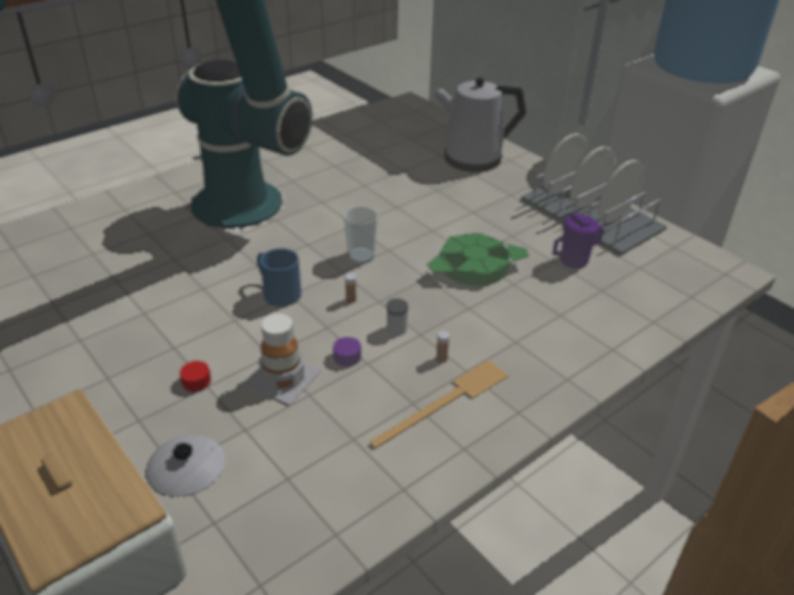

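Both pictures agree on these positions (px in the enlarged top view):
- **Vials:** (393,231) and (404,336), with the dark spice tin between them at (397,282).
- **Organiser:** (284,305), with its two open flaps at (257,283) and (320,312).
- **Cap candidates:** white on the bottle (507,290), red (553,331) and purple (449,282). The white one on the bottle is the one meant.

I'll go above the nearer vial first.

```bash
cat >> h.py <<'E'
def shift(X,yaw=None):
    "tool-axis shift and turn to reach world X, yaw = world angle of tool x (deg)"
    s=monitor.read_state(); M=R.from_rotvec(s["tcp_rot"]).as_matrix()
    d=M.T@(np.array(X)-s["tool_pos"]); y0=np.degrees(np.arctan2(M[1,0],M[0,0]))
    t=0 if yaw is None else np.radians((y0-yaw+180)%360-180)
    print("shift",d.round(4),"turn",round(t,3),"yaw",y0.round(1),"q",np.round(s["q"],2),"tcp",np.round(s["tool_pos"],4),"t",round(s["time"],2))
E
python3 - <<'E'
from h import *
p,T=shot("top"); save(p,"x.png")
for uv in [(253.5,149),(260.6,216.8)]: print(to_world(p,T,uv,.06))
shift([.43,-.01,.2])
E
```

```text
[0.69725523 0.01579867 0.06      ]
[ 0.45634369 -0.01288986  0.06      ]
shift [ 0.3967 -0.5087  0.0313] turn 0 yaw 21.4 q [-1.23  0.26  1.6  -0.    1.27 -0.04] tcp [ 0.2465 -0.6284  0.2313] t 1.25
```

>>> step_arm(series=[0.397,-0.509,0.0,0,0.397,-0.509,0.0,0,0.397,-0.509,0.0,0,0.397,-0.509,0.0,0,0.397,-0.509,0.0,0,0.397,-0.509,0.0,0,0.397,-0.509,0.0,0,0.397,-0.509,0.0,0], gripper=0.7)

```text
time: 2.25
tool_pos: [0.3891, -0.1473, 0.2318]
tcp_rot: [3.086, 0.583, 0.002]
wrist_force: [1.8, -0.1, -0.0]
width: 0.694
grip_force: 0.0
```

>>> step_arm(series=[0.09,-0.13,0.03,0,0.09,-0.13,0.03,0,0.09,-0.13,0.03,0,0.09,-0.13,0.03,0])

```text
time: 2.75
tool_pos: [0.4249, 0.0069, 0.2008]
tcp_rot: [-3.085, -0.591, 0.001]
wrist_force: [0.5, -0.5, -0.4]
width: 0.702
grip_force: 0.0
```

```bash
python3 - <<'E'
from h import *
shift([.43,-.01,.2])
p,T=shot("wrist"); print(T.round(3)); save(p,"w1.png",f=1.3)
for k,z in dict(vial_a_mid=.03,spice_tin=0).items():
  for r in viewer.spot_point(p,k)[:3]: print(k,r, to_world(p,T,r["point"],z))
E
```

```text
shift [-0.0015  0.0176  0.0008] turn 0 yaw 21.7 q [-0.04 -0.2   2.14  0.    1.2   1.15] tcp [0.4249 0.0069 0.2008] t 2.75
[[ 0.37   0.887  0.277  0.497]
 [-0.929  0.353  0.11   0.034]
 [-0.    -0.298  0.955  0.344]
 [ 0.     0.     0.     1.   ]]
vial_a_mid {'point': [177.5, 192.5], 'score': 0.58} [0.37098263 0.09141471 0.03      ]
spice_tin {'point': [311.5, 44.1], 'score': 0.9} [0.5841983  0.00610434 0.        ]
```

View pics/w1.png

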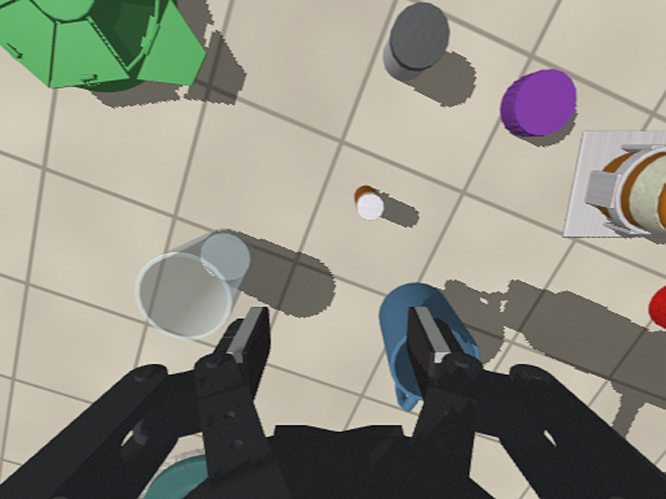

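The wrist view shows the vial's white top at (369,206) of the enlarged image. The tin is at (418,35), the jar at (185,290), the mug at (425,330), and one open pocket at (125,60). I'll compute the vial's position from its top.

```bash
python3 - <<'E'
from h import *
p,T=shot("wrist"); im=p["image"]
v=to_world(p,T,(369/1.3,206/1.3),.06); print(v, to_world(p,T,(366/1.3,192/1.3),.0))
shift([v[0],v[1],.09])
E
```

```text
[ 0.46079085 -0.01051707  0.06      ] [ 0.46471638 -0.01121222  0.        ]
shift [0.0279 0.0263 0.1117] turn 0 yaw 21.4 q [-0.05 -0.2   2.14 -0.    1.2   1.15] tcp [0.4252 0.0039 0.2016] t 2.95
```

>>> step_arm(series=[0.028,0.026,0.06,0,0.028,0.026,0.112,0,0.028,0.026,0.112,0,0.028,0.026,0.112,0])

```text
time: 3.45
tool_pos: [0.4615, -0.0101, 0.0907]
tcp_rot: [3.087, 0.581, 0.002]
wrist_force: [0.4, 0.4, 1.1]
width: 0.702
grip_force: 0.0
```

```bash
python3 - <<'E'
from h import *
p,T=shot("wrist"); im=p["image"]; shift([.461,-.011,.034])
print(px(p,T,[.461,-.011,.06])); save(p,"w2.png",f=1.3)
E
```

```text
shift [-0.0019  0.0004  0.0577] turn 0 yaw 21.3 q [-0.08 -0.01  2.19 -0.    0.96  1.12] tcp [ 0.4624 -0.0099  0.0917] t 3.5
[258.88314667 226.42684762]
```

View pics/w2.png

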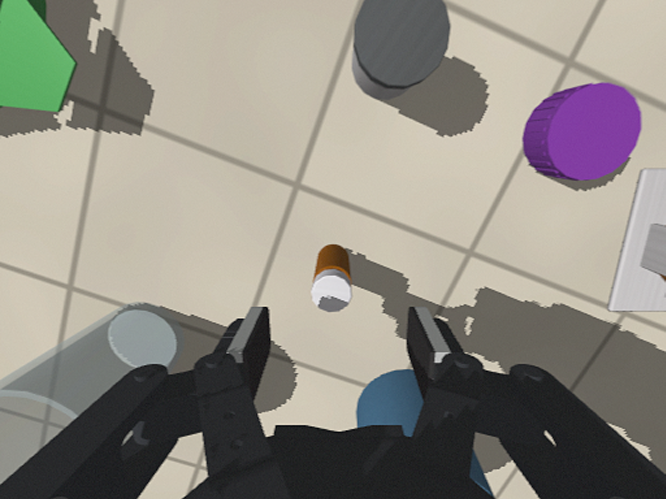

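Vial top at (331,291), about 3 px from the prediction (roughly 2 mm). I'll descend and grip.

>>> step_arm(series=[0.0,-0.002,0.03,0,0.0,-0.002,0.057,0,0.0,-0.002,0.057,0])

```text
time: 3.88
tool_pos: [0.46, -0.0074, 0.0331]
tcp_rot: [3.087, 0.584, 0.0]
wrist_force: [0.7, -0.1, -0.1]
width: 0.697
grip_force: 0.0
```

>>> step_arm(series=[0,0,0,0,0,0,0,0,0,0,0,0,0,0,0,0,0,0,0,0], gripper=0.15, newtons=25)

```text
time: 4.5
tool_pos: [0.4618, -0.0073, 0.0342]
tcp_rot: [3.086, 0.584, 0.005]
wrist_force: [-0.1, 0.0, 7.6]
width: 0.247
grip_force: 26.3
```

>>> step_arm(series=[0,0,-0.06,0,0,0,-0.12,0,0.03,-0.06,-0.18,0,0.08,-0.12,-0.2,0,0.115,-0.17,-0.2,0,0.117,-0.22,-0.2,0,0.117,-0.22,-0.2,0,0.117,-0.22,-0.2,0])

```text
time: 5.5
tool_pos: [0.4882, 0.2419, 0.2326]
tcp_rot: [-3.086, -0.589, -0.001]
wrist_force: [0.1, -0.7, -0.5]
width: 0.249
grip_force: 25.7
```

```bash
python3 - <<'E'
from h import *
p,T=shot("wrist"); shift([.526,.225,.15]); save(p,"w3.png",f=1.3)
for k,z in dict(pocket_a=.003,organiser=0).items():
  for r in viewer.spot_point(p,k)[:3]: print(k,round(r["score"],2),r["point"], to_world(p,T,r["point"],z))
E
```

```text
shift [0.0294 0.0283 0.0824] turn 0 yaw 21.5 q [ 0.41  0.02  1.88 -0.    1.24  1.61] tcp [0.4882 0.2406 0.2324] t 5.55
pocket_a 0.79 [283.8, 154.9] [0.51731478 0.21661693 0.003     ]
pocket_a 0.77 [232.9, 100.9] [0.55761687 0.30574411 0.003     ]
pocket_a 0.35 [309.4, 274.7] [0.35729957 0.10419339 0.003     ]
organiser 0.68 [424.9, 312.4] [ 0.36073918 -0.10777338  0.        ]
organiser 0.67 [250.6, 136.9] [0.52289353 0.26784082 0.        ]
```

View pics/w3.png

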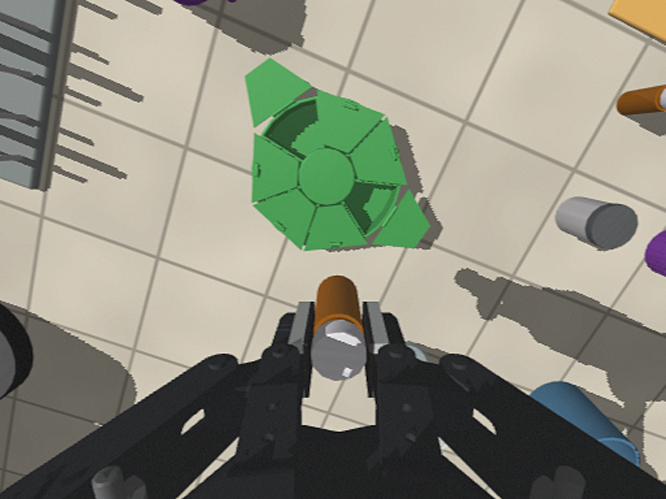

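Hub centre is at (328,177) and the flap middles at (277,92) and (404,221), with open dark pockets at (292,128) and (372,205). I'll cross-check the pocket points against this geometry.

```bash
python3 - <<'E'
from h import *
p,T=shot("wrist")
c=to_world(p,T,(328/1.3,177/1.3),.037); print("hub",c)
for f in [(277,92),(404,221)]:
    w=to_world(p,T,(f[0]/1.3,f[1]/1.3),.033); d=(w-c)[:2]; n=np.linalg.norm(d); P=c[:2]+d/n*.048; print(n,np.degrees(np.arctan2(d[1],d[0])),P)
shift([.517,.216,.1])
E
```

```text
hub [0.52828719 0.26341543 0.037     ]
0.08645996358813658 52.68574282573032 [0.55738413 0.30159092]
0.08622588773414694 -98.5572181680316 [0.52114493 0.21594978]
shift [0.0182 0.0319 0.1321] turn 0 yaw 21.4 q [ 0.41  0.02  1.88 -0.    1.24  1.61] tcp [0.4885 0.2391 0.2321] t 5.7
```

>>> step_arm(series=[0.021,0.033,0.05,0,0.021,0.033,0.1,0,0.021,0.033,0.13,0,0.021,0.033,0.155,0,0.021,0.033,0.175,0,0.021,0.033,0.188,0,0.021,0.033,0.193,0,0.021,0.033,0.193,0])

```text
time: 6.7
tool_pos: [0.5204, 0.2169, 0.0395]
tcp_rot: [-3.087, -0.583, -0.0]
wrist_force: [-0.2, 0.9, -0.3]
width: 0.249
grip_force: 25.7
```

>>> step_arm(series=[0,0,0.002,0,0,0,0.002,0])

```text
time: 6.95
tool_pos: [0.5205, 0.2174, 0.0379]
tcp_rot: [-3.087, -0.584, -0.002]
wrist_force: [0.6, 0.6, -0.5]
width: 0.244
grip_force: 25.7
```

>>> step_arm(series=[0,0,0,0,0,0,0,0,0,0,0,0,0,0,0,0], gripper=0.5)

```text
time: 7.45
tool_pos: [0.5201, 0.2172, 0.0373]
tcp_rot: [3.087, 0.584, 0.0]
wrist_force: [0.1, 0.4, 0.7]
width: 0.5
grip_force: 0.0
```

>>> step_arm(series=[0,0,-0.03,0,0,0,-0.08,0,0,0,-0.14,0,0,0,-0.16,0,0,0,-0.16,0])

```text
time: 8.07
tool_pos: [0.5213, 0.2176, 0.1992]
tcp_rot: [-3.086, -0.584, -0.006]
wrist_force: [0.1, 0.8, -0.6]
width: 0.499
grip_force: 0.0
```

```bash
python3 - <<'E'
from h import *
p,T=shot("wrist"); save(p,"w4.png",f=1.3); shift([.66,.01,.2])
E
```

```text
shift [ 0.0548  0.244  -0.0031] turn 0 yaw 21.4 q [ 0.35  0.08  1.88 -0.    1.18  1.55] tcp [0.5199 0.2171 0.1969] t 8.12
```

View pics/w4.png

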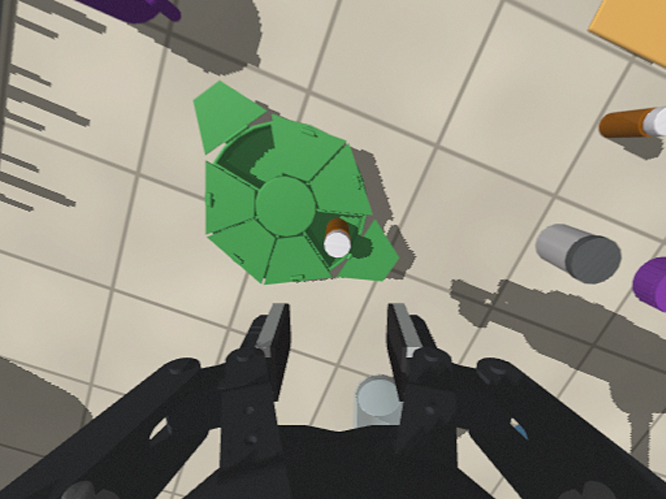

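The first vial stands in its pocket, with its top at (337,244). Next I'll go to the second vial.

>>> step_arm(series=[0.055,0.244,0.0,0,0.055,0.244,0.0,0,0.055,0.244,0.0,0,0.055,0.244,0.0,0,0.055,0.244,0.0,0,0.055,0.244,0.0,0], gripper=0.7)

```text
time: 8.88
tool_pos: [0.6586, 0.01, 0.1939]
tcp_rot: [-3.086, -0.582, 0.009]
wrist_force: [-0.4, 0.1, 0.2]
width: 0.698
grip_force: 0.0
```

```bash
cat >> h.py <<'E'
def white(p,guess,r=30):
    "centroid of bright low-saturation blob near guess"
    h=cv2.cvtColor(p["image"],cv2.COLOR_RGB2HSV); m=((h[:,:,1]<25)&(h[:,:,2]>190)).astype(np.uint8)
    k=np.zeros_like(m); cv2.circle(k,tuple(int(round(a)) for a in guess),r,1,-1); m&=k
    n,_,st,ce=cv2.connectedComponentsWithStats(m); i=1+np.argmax(st[1:,4]); print("blob",st[i],ce[i]); return ce[i]
E
python3 - <<'E'
from h import *
p,T=shot("wrist"); g=px(p,T,[.697,.018,.06]); print(g)
c=white(p,g); v=to_world(p,T,c,.06); print(v)
shift([v[0],v[1],.034])
E
```

```text
[265.40226667 148.44821594]
blob [255 135  21  21 345] [264.87246377 145.11304348]
[0.69992495 0.0197423  0.06      ]
shift [0.0424 0.0071 0.1604] turn 0 yaw 21.4 q [-0.02  0.26  1.68  0.    1.21  1.17] tcp [0.6586 0.0108 0.1946] t 8.93
```

>>> step_arm(series=[0.042,0.006,0.0,0,0.042,0.006,0.05,0,0.042,0.006,0.1,0,0.042,0.006,0.14,0,0.042,0.006,0.16,0,0.042,0.006,0.16,0])

```text
time: 9.68
tool_pos: [0.6998, 0.021, 0.0354]
tcp_rot: [-3.086, -0.586, 0.006]
wrist_force: [-0.1, 0.2, -1.0]
width: 0.698
grip_force: 0.0
```

>>> step_arm(series=[0,0,0,0,0,0,0,0,0,0,0,0,0,0,0,0,0,0,0,0], gripper=0.15)

```text
time: 10.3
tool_pos: [0.7036, 0.0199, 0.0399]
tcp_rot: [3.086, 0.583, 0.006]
wrist_force: [-0.2, 1.0, 5.8]
width: 0.243
grip_force: 25.9
```

>>> step_arm(series=[0,0,-0.05,0,0,0,-0.1,0,0,0,-0.16,0,0,0,-0.17,0])

```text
time: 10.8
tool_pos: [0.7053, 0.0196, 0.2149]
tcp_rot: [3.085, 0.583, 0.018]
wrist_force: [-0.0, -0.0, -0.3]
width: 0.245
grip_force: 25.3
```

```bash
python3 - <<'E'
from h import *
shift([.557,.303,.2])
E
```

```text
shift [-0.0348 -0.318   0.0131] turn 0 yaw 21.4 q [-0.01  0.32  1.56 -0.    1.25  1.19] tcp [0.7053 0.0196 0.2149] t 10.8
```

>>> step_arm(series=[-0.035,-0.318,0.013,0,-0.035,-0.318,0.013,0,-0.035,-0.318,0.013,0,-0.035,-0.318,0.013,0,-0.035,-0.318,0.013,0,-0.035,-0.318,0.013,0,-0.035,-0.318,0.013,0,-0.035,-0.318,0.013,0])

```text
time: 11.8
tool_pos: [0.5536, 0.3017, 0.1939]
tcp_rot: [3.087, 0.582, -0.001]
wrist_force: [0.3, -0.2, -0.4]
width: 0.242
grip_force: 25.3
```

```bash
python3 - <<'E'
from h import *
p,T=shot("wrist"); save(p,"w5.png",f=1.3)
shift([.557,.303,.042])
E
```

```text
shift [ 0.0035 -0.0002  0.1521] turn 0 yaw 21.3 q [ 0.46  0.21  1.74 -0.    1.19  1.66] tcp [0.5538 0.3016 0.1941] t 11.85
```

View pics/w5.png

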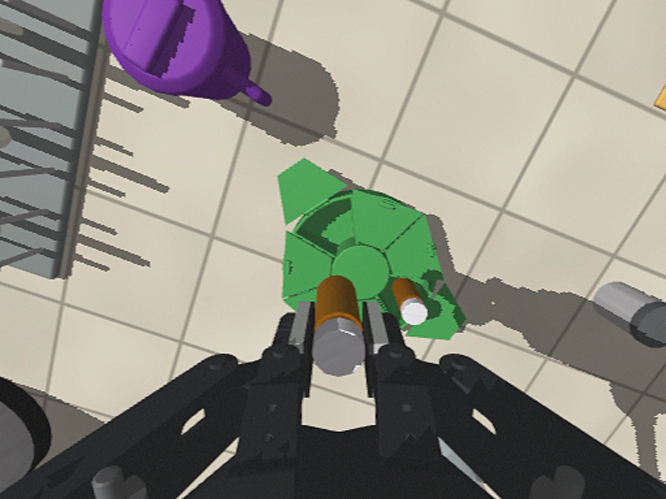

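The second vial hangs upright in the grip. Its free pocket is at (327,222), and the first vial is still standing at (411,308).

>>> step_arm(series=[0.003,0,0.05,0,0.003,0,0.085,0,0.003,0,0.11,0,0.003,0,0.13,0,0.003,0,0.145,0,0.003,0,0.151,0,0.003,0,0.151,0])

```text
time: 12.72
tool_pos: [0.5564, 0.3045, 0.0438]
tcp_rot: [-3.087, -0.584, -0.002]
wrist_force: [0.4, 0.7, -0.5]
width: 0.246
grip_force: 25.0
```

>>> step_arm(series=[0,0,0.002,0,0,0,0.002,0])

```text
time: 12.98
tool_pos: [0.5567, 0.3048, 0.0426]
tcp_rot: [-3.086, -0.584, -0.004]
wrist_force: [-0.1, 1.2, 3.5]
width: 0.245
grip_force: 25.1
```

>>> step_arm(series=[0,0,0,0,0,0,0,0,0,0,0,0,0,0,0,0], gripper=0.5)

```text
time: 13.48
tool_pos: [0.5557, 0.3041, 0.0411]
tcp_rot: [3.087, 0.584, -0.001]
wrist_force: [-0.7, 0.3, 0.5]
width: 0.499
grip_force: 0.0
```

>>> step_arm(series=[0,0,-0.03,0,0,0,-0.08,0,0,0,-0.14,0,0,0,-0.18,0,0,0,-0.18,0])

```text
time: 14.1
tool_pos: [0.5585, 0.3056, 0.227]
tcp_rot: [-3.084, -0.583, -0.015]
wrist_force: [-0.2, 0.1, -0.6]
width: 0.496
grip_force: 0.0
```

```bash
python3 - <<'E'
from h import *
p,T=shot("wrist"); save(p,"w6.png",f=1.3); shift([.53,-.24,.25])
for X in [[.557,.303,.063],[.52,.216,.063]]:
    g=px(p,T,X); print(g); print(to_world(p,T,white(p,g,20),.063))
p,T=shot("top"); g=px(p,T,[.555,-.235,.127]); print(g, to_world(p,T,white(p,g,15),.127))
E
```

```text
shift [-0.224   0.4973 -0.0274] turn 0 yaw 21.4 q [ 0.46  0.19  1.71 -0.    1.24  1.66] tcp [0.557  0.3048 0.2238] t 14.15
[260.46458583 182.2141258 ]
blob [251 177  18  17 248] [259.2983871  185.11693548]
[0.55323513 0.30298901 0.063     ]
[314.85824612 234.10354041]
blob [306 226  17  16 160] [315.30625 233.4875 ]
[0.52096086 0.21583345 0.063     ]
blob [321 181  12  13 123] [326.52845528 187.18699187]
[326.57371725 188.40872554] [ 0.55917534 -0.23483077  0.127     ]
```

View pics/w6.png

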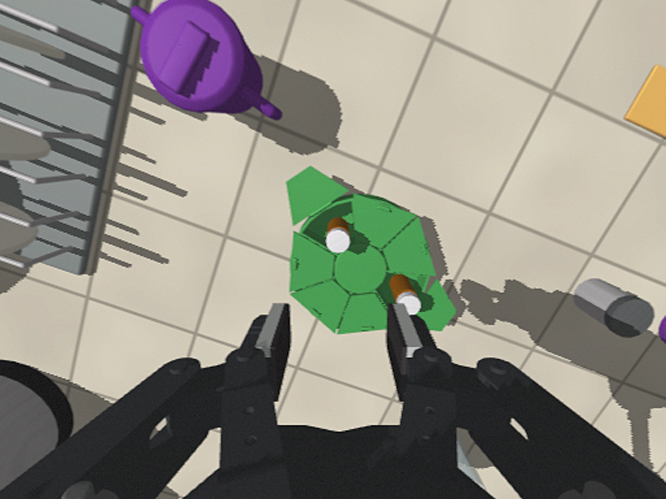

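Both vials stand in their open pockets, with tops at (338,239) and (407,300). Now over the bottle.

>>> step_arm(series=[-0.23,0.497,-0.03,0,-0.23,0.497,-0.03,0,-0.23,0.497,-0.03,0,-0.23,0.497,-0.03,0,-0.23,0.497,-0.03,0,-0.23,0.497,-0.03,0,-0.23,0.497,-0.03,0,-0.23,0.497,-0.03,0], gripper=1.0)

```text
time: 15.2
tool_pos: [0.5243, -0.1956, 0.2461]
tcp_rot: [-3.084, -0.583, 0.005]
wrist_force: [0.6, -0.1, -0.0]
width: 1.002
grip_force: 0.0
```

```bash
python3 - <<'E'
from h import *
shift([.52,-.25,.25])
E
```

```text
shift [-0.0239  0.0491 -0.004 ] turn 0 yaw 21.4 q [-0.4   0.04  1.83  0.    1.27  0.8 ] tcp [ 0.5243 -0.1956  0.2461] t 15.2
```

>>> step_arm(series=[-0.02,0.045,0,0,-0.02,0.045,0,0,-0.02,0.045,0,0])

```text
time: 15.58
tool_pos: [0.5228, -0.2426, 0.2464]
tcp_rot: [-3.084, -0.582, 0.004]
wrist_force: [0.5, 0.0, 0.0]
width: 1.001
grip_force: 0.0
```

```bash
python3 - <<'E'
from h import *
p,T=shot("wrist"); g=px(p,T,[.559,-.235,.127]); print(g)
c=white(p,g,45); v=to_world(p,T,c,.127); print(v)
for r in viewer.spot_point(p,"cap_mid")[:2]+viewer.spot_point(p,"bottle")[:1]: print(r, to_world(p,T,r["point"],.113))
x,y=map(int,g); save(p,"cap.png",(max(x-110,0),max(y-110,0),x+110,y+110),2.5)
shift([v[0],v[1],.16])
E
```

```text
[265.29739428 153.20963974]
blob [ 236  123   56   54 2204] [265.02359347 149.97912886]
[ 0.56179903 -0.23359986  0.127     ]
{'point': [184.3, 84.9], 'score': 0.7} [ 0.58922893 -0.14043683  0.113     ]
{'point': [266.9, 152.4], 'score': 0.6} [ 0.55843481 -0.23721426  0.113     ]
{'point': [266.5, 142.6], 'score': 0.59} [ 0.56745025 -0.2331675   0.113     ]
shift [0.0385 0.0065 0.0878] turn 0 yaw 21.5 q [-0.48  0.07  1.8   0.    1.28  0.72] tcp [ 0.5237 -0.2418  0.2478] t 15.72
```

View pics/cap.png

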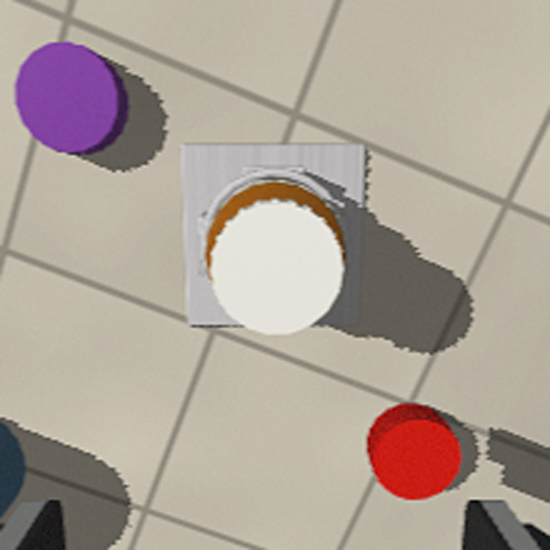

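The white cap sits on the bottle at crop (277,266). The purple (70,98) and red (414,452) look-alikes lie on the tiles, so the white one is confirmed. I'll approach and refine.

>>> step_arm(series=[0.038,0.007,0.03,0,0.038,0.007,0.08,0,0.038,0.007,0.098,0,0.038,0.007,0.098,0,0.038,0.007,0.098,0])

```text
time: 16.35
tool_pos: [0.5629, -0.2363, 0.1528]
tcp_rot: [3.085, 0.584, 0.004]
wrist_force: [0.3, 0.3, 1.0]
width: 1.003
grip_force: 0.0
```

```bash
python3 - <<'E'
from h import *
p,T=shot("wrist"); g=px(p,T,[.561,-.234,.127]); print(g)
c=white(p,g,75); v=to_world(p,T,c,.127); print(v)
shift([v[0],v[1],.099])
E
```

```text
[253.57591409 229.53504698]
blob [ 211  169   81   85 3098] [252.89089735 219.60264687]
[ 0.56762431 -0.2309561   0.127     ]
shift [ 0.006  -0.0038  0.0542] turn 0 yaw 21.4 q [-0.44  0.2   1.83  0.    1.11  0.76] tcp [ 0.5632 -0.2366  0.1532] t 16.4
```

```bash
python3 - <<'E'
from h import *
p,T=shot("wrist")
for X in ([.5605,-.2345],[.5635,-.233],[.5665,-.2315]):
    out=[]
    for z,r in((.127,.0255),(.099,.026)):
        P=np.array([px(p,T,[X[0]+r*np.cos(a),X[1]+r*np.sin(a),z]) for a in np.linspace(0,6.28,60)])
        out.append((P.min(0).round(),P.max(0).round()))
    print(X,out)
h=cv2.cvtColor(p["image"],cv2.COLOR_RGB2HSV)
for c in (232,252,272): print(c,[tuple(int(a) for a in h[r,c,1:]) for r in range(150,286,5)])
save(p,"c2.png",(150,120,360,300),3)
E
```

```text
[0.5605, -0.2345] [(array([216., 195.]), array([291., 263.])), (array([221., 183.]), array([287., 245.]))]
[0.5635, -0.233] [(array([215., 190.]), array([291., 259.])), (array([220., 179.]), array([287., 242.]))]
[0.5665, -0.2315] [(array([215., 185.]), array([290., 255.])), (array([220., 174.]), array([287., 238.]))]
232 [(3, 184), (3, 185), (4, 187), (3, 196), (206, 114), (44, 163), (210, 158), (205, 163), (210, 164), (19, 190), (12, 219), (10, 229), (10, 228), (11, 228), (12, 229), (11, 227), (10, 229), (17, 119), (19, 118), (17, 120), (19, 119), (15, 117), (32, 192), (34, 193), (29, 195), (29, 194), (29, 196), (28, 197)]
252 [(5, 108), (5, 146), (202, 91), (34, 143), (200, 135), (214, 142), (217, 142), (14, 151), (19, 150), (10, 235), (10, 227), (10, 228), (9, 227), (11, 228), (10, 228), (11, 228), (11, 228), (10, 228), (15, 119), (19, 118), (19, 121), (17, 119), (13, 118), (31, 195), (33, 195), (30, 195), (32, 197), (30, 195)]
272 [(3, 188), (8, 96), (3, 200), (208, 65), (31, 98), (212, 107), (200, 126), (204, 125), (9, 108), (17, 106), (9, 232), (10, 228), (10, 227), (11, 229), (10, 228), (11, 228), (9, 228), (11, 228), (10, 227), (19, 108), (19, 120), (15, 119), (30, 194), (29, 195), (31, 196), (31, 196), (32, 194), (30, 196)]
```

View pics/c2.png

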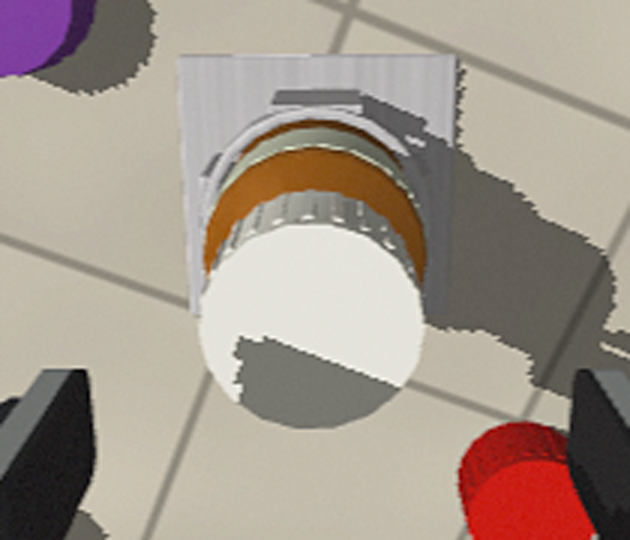

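The top disc spans crop rows 225–428 and columns 199–425. That matches a cap centred at (0.5605, -0.2345) with a top height of 0.127 m.

>>> step_arm(series=[-0.002,-0.003,0.02,0,-0.002,-0.003,0.045,0,-0.002,-0.003,0.053,0,-0.002,-0.003,0.053,0])

```text
time: 16.95
tool_pos: [0.558, -0.2336, 0.0966]
tcp_rot: [-3.086, -0.583, 0.003]
wrist_force: [0.7, 1.3, 0.6]
width: 0.994
grip_force: 0.0
```

>>> step_arm(series=[0,0,0,0,0,0,0,0,0,0,0,0,0,0,0,0,0,0,0,0], gripper=0.4, newtons=70)

```text
time: 17.58
tool_pos: [0.5596, -0.2342, 0.0985]
tcp_rot: [3.086, 0.584, 0.003]
wrist_force: [0.1, 0.5, 4.8]
width: 0.578
grip_force: 74.3
```

>>> step_arm(series=[0,0,0.002,0,0,0,0.004,0,0,0,0.006,0,0,0,0.007,0,0,0,0.007,0])

```text
time: 18.2
tool_pos: [0.5596, -0.2343, 0.0921]
tcp_rot: [3.086, 0.584, 0.002]
wrist_force: [-1.7, 0.6, 8.4]
width: 0.583
grip_force: 75.0
```

>>> step_arm(series=[0,0,0.001,0,0,0,0.002,0,0,0,0.002,0])

```text
time: 18.58
tool_pos: [0.5597, -0.2343, 0.092]
tcp_rot: [3.086, 0.584, 0.002]
wrist_force: [-6.1, 2.6, 19.2]
width: 0.582
grip_force: 76.1
```

At the stop with 19 N. I'll twist anticlockwise, which is negative about the downward tool z.

>>> step_arm(series=[0,0,0,-0.08,0,0,0,-0.2,0,0,0,-0.32,0,0,0,-0.4])

```text
time: 19.08
tool_pos: [0.5614, -0.2339, 0.092]
tcp_rot: [2.906, 1.188, 0.007]
wrist_force: [-0.3, 3.8, 15.0]
width: 0.582
grip_force: 75.5
```

```bash
python3 - <<'E'
from h import *
s=monitor.read_state(); print(s["torque"],s["wrist_force"]); shift([.56,-.2343,.2])
E
```

```text
[ 0.7696974   0.26189507 -0.0949372 ] [-0.30094712  3.76572212 15.03711537]
shift [-0.0009 -0.0002 -0.108 ] turn 0 yaw 44.5 q [-0.44  0.26  1.88  0.    0.99  0.36] tcp [ 0.5614 -0.2339  0.092 ] t 19.07
```

Yaw went from 21.4° to 44.5° (anticlockwise) with a low twisting moment, so the cap turns freely. I'll continue to 80° in total.

>>> step_arm(series=[0,0,0,-0.15,0,0,0,-0.3,0,0,0,-0.45,0,0,0,-0.6,0,0,0,-0.75,0,0,0,-0.9,0,0,0,-1.02,0,0,0,-1.02])

```text
time: 20.08
tool_pos: [0.5617, -0.2349, 0.0921]
tcp_rot: [1.956, 2.451, 0.003]
wrist_force: [-0.3, 0.4, 14.5]
width: 0.576
grip_force: 75.4
```

```bash
python3 - <<'E'
from h import *
s=monitor.read_state(); print(s["torque"],s["wrist_force"]); shift([.56,-.2343,.2])
p,T=shot("wrist"); save(p,"t1.png")
E
```

```text
[0.23769943 0.08622733 0.06125326] [-0.34457225  0.44979729 14.52786431]
shift [ 0.0005 -0.0009 -0.1079] turn 0 yaw 102.8 q [-0.44  0.26  1.88  0.    0.99 -0.66] tcp [ 0.5617 -0.2349  0.0921] t 20.07
```

81° turned. I'll lift gently and watch the force.

>>> step_arm(series=[0,0,-0.003,0,0,0,-0.006,0,0,0,-0.01,0,0,0,-0.014,0])

```text
time: 20.62
tool_pos: [0.5583, -0.2336, 0.1019]
tcp_rot: [-1.96, -2.454, 0.0]
wrist_force: [1.2, 0.4, -2.4]
width: 0.58
grip_force: 73.8
```

>>> step_arm(series=[0,0,-0.004,0,0,0,-0.008,0,0,0,-0.012,0,0,0,-0.012,0])

```text
time: 21.12
tool_pos: [0.5587, -0.2341, 0.1151]
tcp_rot: [1.96, 2.455, -0.0]
wrist_force: [-0.9, -0.0, 0.1]
width: 0.581
grip_force: 73.8
```

>>> step_arm(series=[0,0,-0.03,0,0,0,-0.06,0,0,0,-0.08,0,0,0,-0.083,0,0,0,-0.083,0,0,0,-0.083,0])

```text
time: 21.88
tool_pos: [0.5579, -0.2335, 0.1959]
tcp_rot: [-1.959, -2.453, 0.001]
wrist_force: [0.8, -0.1, -0.1]
width: 0.578
grip_force: 73.8
```

```bash
python3 - <<'E'
from h import *
s=monitor.read_state(); print(s["wrist_force"],s["width"],s["grip_force"],s["joint_vel"].round(3) if hasattr(s["joint_vel"],"round") else s["joint_vel"]); shift([.5605,-.2345,.1985])
for n in("scene","top","wrist"):
    p,T=shot(n)
    for k in("cap_mid","bottle"): print(n,k,[(round(r["score"],2),np.round(r["point"])) for r in viewer.spot_point(p,k)[:4]])
    print(px(p,T,[.5605,-.2345,.213]),px(p,T,[.5605,-.2345,.113]))
E
```

```text
[ 0.78142538 -0.1090362  -0.07813792] 0.5783412161547719 73.79543401824776 [ 0.001  0.001 -0.002  0.001  0.    -0.001]
shift [-0.0015  0.0023 -0.0026] turn 0 yaw 102.8 q [-0.44  0.16  1.8  -0.    1.19 -0.66] tcp [ 0.5579 -0.2335  0.1959] t 21.88
scene cap_mid [(0.81, array([226., 224.])), (0.75, array([127., 242.]))]
scene bottle [(0.74, array([184., 240.]))]
[175.33324351 181.81689675] [178.52624836 212.46338323]
top cap_mid [(0.55, array([357., 213.])), (0.46, array([287., 182.]))]
top bottle [(0.67, array([323., 189.]))]
[330.50919201 184.63221103] [325.80815202 187.13016231]
wrist cap_mid [(0.98, array([310.,  78.])), (0.85, array([179., 251.]))]
wrist bottle [(0.87, array([263., 175.]))]
[261.07655974 259.04524195] [260.79840025 199.76663274]
```

>>> step_arm(series=[-0.001,0.001,-0.002,0,-0.001,0.001,-0.002,0,-0.001,0.001,-0.002,0,-0.001,0.001,-0.002,0])

```text
time: 22.82
tool_pos: [0.56, -0.2347, 0.1996]
tcp_rot: [-1.961, -2.455, -0.0]
wrist_force: [0.1, -0.1, -0.1]
width: 0.581
grip_force: 73.8
```

```bash
python3 - <<'E'
from h import *
p,T=shot("scene")
for z in (.213,.113): u=px(p,T,[.5605,-.2345,z]).round().astype(int); print(z,u,p["image"][u[1]-6:u[1]+8:3,u[0]].tolist())
print([(round(r["score"],2),to_world(p,T,r["point"],.033).round(3)) for r in viewer.spot_point(p,"vial_a_mid")[:3]])
p,T=shot("wrist")
for z in(.227,.213): u=px(p,T,[.5605,-.2345,z]).round().astype(int); print(u,p["image"][u[1]-30:u[1]+31:10,u[0]].tolist())
shift([.5605,-.2345,.1985])
E
```

```text
0.213 [175 182] [[192, 192, 187], [192, 193, 188], [133, 133, 130], [98, 98, 95], [98, 98, 95]]
0.113 [179 212] [[148, 146, 139], [56, 58, 57], [71, 73, 74], [95, 66, 45], [102, 68, 42]]
[(0.69, array([ 0.347, -0.123,  0.033])), (0.62, array([0.513, 0.228, 0.033])), (0.61, array([0.542, 0.297, 0.033]))]
[259 269] [[223, 221, 213], [222, 220, 212], [222, 220, 212], [221, 221, 212], [222, 220, 212], [223, 221, 213], [221, 219, 210]]
[259 255] [[224, 223, 215], [222, 220, 211], [223, 221, 213], [222, 221, 212], [222, 221, 213], [222, 221, 212], [222, 220, 211]]
shift [0.     0.0006 0.0011] turn 0 yaw 102.8 q [-0.44  0.16  1.79 -0.    1.19 -0.66] tcp [ 0.56   -0.2347  0.1996] t 22.98
```

The white cap is in the gripper 10 cm up, the bottle's neck is bare, and both vials are seen in their pockets. Handing in.

```bash
python3 -c "from workcell import job; print(job.finish_job())"
```

```text
the job is handed in; nothing more can be done
None
```

The job is handed in at about 23 s of the 62 s limit: both vials stand in the open pockets, and the white cap is off and held still about 10 cm above the bottle; no verdict came back.

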